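# Lubricate the test-bar vice and hold its sprung jaw open at the mark

## Task

Get the test-bar vice ready for the next bar: while its jaw is still shut, give the guide rods a squirt by pressing the red cap of the fixed spray can down and letting it come up again. Then grip the black handle, draw the spring-loaded jaw out until its black pointer lines up with the red index mark, and finish while still holding it steady there: do not let go, the jaw would snap shut. Do not shift the red mark, and leave everything else on the worktop where it is.

Things in the scene. Friction and masses are not known exactly. Their poses are not given: they have to be found in the camera images.
- vice: the test-bar vice, fixed to the worktop: blue base plate on a plywood block, together 190 x 136 x 30 mm (x from -95 to 95, y from -76 to 60 mm), an aluminium fixed jaw across its far (+x) end and an end block across its near (-x) end, their tops 70 mm above the worktop at most, two steel guide rods between them. Origin on the worktop under the centre line of the rods, midway along the base; its -x is the direction in which the jaw is pulled open, z up
- jaw: the moving aluminium jaw (26 x 98 mm, top 67 mm above the worktop) with the black handle on top; it slides on the guide rods. Axes as the vice's; closed, its origin is at vice x = +55 mm, y = 0, z = 18 mm. It opens along the vice's -x by up to 75 mm. A spring always draws it shut: about 3.6 N at the start, 1.2 N more for each 10 mm, and it goes home as soon as it is let go
- jaw_handle (a point): centre of the black handle, an upright block 16 mm thick along the pull direction, 44 mm across, 44 mm tall (76 to 120 mm above the worktop, this point at 98 mm); it stands clear of all else on a short neck and moves with the jaw
- jaw_pointer (a point): tip of the black pointer line (3 mm wide) on top of the jaw's right-hand (vice -y) end, 70 mm above the worktop; moves with the jaw. Jaw closed: vice x = +55 mm, y = -57 mm
- mark_line (a point): the tip of the red index fin (3 mm wide) that faces the pointer, 70 mm above the worktop, on a red rider set somewhere along the brass rail at the vice's right-hand side (vice y = -57 mm), 25 to 68 mm from the closed pointer towards vice -x. Axes as the vice's. Jaw is at the mark when the pointer has the same vice x. The rider sits with a stiff friction of 8 N and is not to be shifted
- spray_can: yellow and grey spray can, 52 mm wide, fixed upright in a dark stand (foot 84 x 90 x 10 mm) on the left of the vice; origin on the worktop under the can's axis; its nozzle points along its own -y, at the guide rods. An 8 mm upright stands 36 mm behind the axis (own +y), 113 mm high
- spray_cap_top (a point): centre of the flat top of the can's red round nozzle cap, 24 mm wide, 16 mm tall; 154 mm above the worktop when up; moves with the cap
- spray_cap (a joint): travel of the nozzle cap: 0 up, grows as it is pressed straight down, 0.006 m fully down. Sprung: about 1.2 N to start, 4.8 N fully down; springs up by itself. It sprays from 0.0035 on
- test_bar: bystander, loose: cream cast test bar, 62 x 215 x 20 mm, lying to the right; origin at the centre of its underside; leave it alone
- small_bar: bystander, loose: small cream cast sample bar, 44 x 98 x 16 mm, lying near the front edge to the right; origin at the centre of its underside; leave it alone
- cup: bystander, loose: white mixing cup, 79 mm wide, 88 mm tall, to the right; origin at the centre of its underside; leave it alone
- spirit: bystander, loose: white bottle with a blue label, 62 mm wide, 159 mm tall, to the left; origin at the centre of its underside; leave it alone

How it is judged:
By the outcome, as a careful person would: the job done as asked, in the order asked, and still so for the second after the job is handed in, while the arm keeps its last pose, push and grip.
It also fails if it takes over 40 s, if anything falls off the work surface, if the arm or the gripper's body presses on something with over 40 N, if the wrist force passes 120 N, or if a joint passes its speed limit or range.

## Robot

A 7-joint arm with a two-finger parallel gripper is mounted at the origin on a cart in front of the work surface, level with it; the furniture and walls round the work are solid. World frame = base frame: x ahead of the robot, y to its left, z up, the work surface at z = 0. Lengths are in m, angles in rad, forces in N, time in s.
With the tool pointing down it reaches from about 0.4 to 0.85 m from the base axis. Payload 10.4 kg.
Tool frame: the origin (TCP) lies midway between the tips of the shut fingers; the grasp point (between the pads) lies 19 mm behind it (manip.tcp_to_grasp is the distance from the TCP to the grasp point, in m); x points along the fingers, y is the direction in which the jaws open and shut, and the axes are right-handed (so a half turn about x gives the same grasp; the last joint's range is limited). The gripper opens to 85 mm and grips with 20 to 120 N. Pads are 22 mm wide; open, the fingers measure 114 mm over their backs; the gripper's body (76 mm by 85 mm) begins 54 mm behind the grasp point. The pads swing forward as they close: fully open they stand 13 mm farther back than shut.
Start: joints at [1.119, 0.332, -0.065, 1.46, 0.022, 1.35, -0.088], TCP at [0.26, -0.568, 0.231] pointing down, gripper open.
Joint ranges: [-2.6, 2.6], [-0.5, 2.12], [-1.47, 1.34], [0.16, 2.42], [-1.27, 4.41], [0.06, 2.06], [-2.6, 2.6]. Speed limits (rad/s): [2.22, 2.22, 2.79, 2.79, 3.14, 3.14, 3.14].

## Interface

Orientations are given as a unit quaternion [x, y, z, w].
In Python, from workcell import monitor, viewer, manip gives the robot as it stands. The module is installed in compiled form; this text tells all that it offers.
- The arm moves only by the tool send_rows, never from a script. Its arguments are lists of equal length, an entry for each row: "grip": the closure in counts, from 0 (fully open) to 255 (shut); "offset": the shift along the tool's x, y, z in mm, a list of three; "twist": the turn about the tool's x in degrees. In form: {"grip": [grip, ...], "offset": [[tx, ty, tz], ...], "twist": [twist, ...]}. A call has exactly 5 rows; each row is the pose to reach, as a shift and turn from the pose commanded when the call began, along the tool's axes at that moment; what a row does not reach only later rows make up. A row lasts 1/12 s, in which the tool goes at most 41.7 mm and 7.16 degrees, less where a joint would pass 70% of its speed; a pose out of reach is approached as far as the arm can. A call with a gripper value outside its range is refused whole. The fingers move at their own pace and stop on an object; "newtons" is the grip in N (left out, the last holds). Time passes only in rows, so rows that repeat a pose let the fingers close, or fill a call up. It gives the time, the measured TCP pose, the force and the opening at its end, in the units of the state.
- monitor.get_obs(): the state, without advancing time (a new reading comes with each control period).
- viewer.camera(name): name is "scene" or "top"; returns (picture, depth): 420x560x3 uint8, blue, green, red; 420x560 float32, m along the optical axis (not along the pixel's ray), 0 where there is no reading.
- viewer.camera_model(name): a dict with "camera_matrix" (3x3 intrinsics, pixels), "R" (3x3) and "t" (3): a world point X has camera coordinates R X + t. Camera axes: x right, y down, z forward; pixel columns grow to the right and rows downward; lengths in m; the calibration is good to about 2 mm. A picture is of the moment at which its call begins. camera_model takes no time and is no camera call.
- manip.hand_in(): hands the job in, once; it reports no verdict.
Trained networks look in the newest picture that a camera, given by its name, has taken for a name from the list of things; names that differ only in an ending like _2 or _b are one class to them, and where a whole thing is asked for, a point or a joint stands for the part that bears it (a point fixed in the world has none). Each returns a list of dicts, best first, with "score" (0 to 1); they miss things now and then, are a little off and sometimes report something else, mostly with a low value. They report only what shows in the picture. A call takes as long as a camera call.
- viewer.recognise(target, camera): "box" ([left, top, width, height] in pixels, round what is visible of it).
- viewer.regions_of(target, camera): "region" (420x560 bool, what is visible of it) and "box" ([left, top, width, height] in pixels, round what is visible of it).
- viewer.spot_point(target, camera): "position" ([column, row] in pixels: a listed point, or the origin of a listed thing).
The state is a dict: "clock": time; "joint_pos": joint angles; "joint_velocities": joint speeds; "tau": joint torques, N m; "position": TCP position; "ee_rot": TCP orientation; "ft_force": force on the tool from outside, world axes, zero at the start; "torque": the same for the moment, N m; "grip_width": opening from 0.0 (shut) to 1.0 (fully open).
Only numpy, scipy, OpenCV 4.12 (cv2) and the standard library are available. Lean on these libraries where they do the work, as an engineer would, in place of code of your own. Each camera call takes 0.05 s, during which the arm holds its last target.

## Working session

There is one attempt and no reset: what is moved stays moved. The work goes in short steps, Python scripts to look and compute and a tool call to move; the robot and the scene stay as the last step left them, time stands still between calls to the robot, and variables do not carry over. Pictures are saved under pics/ and viewed, and the job is handed in when it is done.

Besides the shell and the picture viewer there is one more tool, called after "Call:" as name([rows], argument=value, ...), one row to a line, values as JSON. send_rows: Moves the arm, as the interface text tells. Its arguments: {"type":"object","properties":{"grip":{"type":"array","items":{"type":"number"}},"offset":{"type":"array","items":{"type":"array","items":{"type":"number"}}},"twist":{"type":"array","items":{"type":"number"}},"newtons":{"type":"number"}},"required":["grip","offset","twist"]}

```bash
mkdir -p pics
cat > h.py <<'E'
import numpy as np, cv2
from workcell import monitor, viewer, manip
from scipy.spatial.transform import Rotation as R_
def bp(cam,px,depth=None,z=None):
    m=viewer.camera_model(cam);K=np.array(m["camera_matrix"]);R=np.array(m["R"]);t=np.array(m["t"])
    d=np.linalg.inv(K)@np.array([px[0],px[1],1.0])
    if z is None: return R.T@(d*depth-t)
    c=-R.T@t; w=R.T@d
    return c+w*(z-c[2])/w[2]
def proj(cam,X):
    m=viewer.camera_model(cam);p=np.array(m["camera_matrix"])@(np.array(m["R"])@np.array(X)+np.array(m["t"]));return p[:2]/p[2]
E
python3 - <<'E'
from h import *
o=monitor.get_obs(); print({k:np.round(v,3) for k,v in o.items()}, manip.tcp_to_grasp)
print(np.round(R_.from_quat(o["ee_rot"]).as_matrix(),3))
for c in("scene","top"):
    p,d=viewer.camera(c); cv2.imwrite(f"pics/{c}0.png",p); np.save(f"{c}0.npy",d)
    m=viewer.camera_model(c); print(c,-np.array(m["R"]).T@m["t"])
    for n,z in(("jaw_handle",.098),("jaw_pointer",.07),("mark_line",.07),("spray_cap_top",.154),("vice",0),("spray_can",0)):
        for r in viewer.spot_point(n,c)[:2]:
            print(n,np.round(r["position"],1),round(r["score"],2),np.round(bp(c,r["position"],z=z),4))
E
```

```text
{'clock': np.float64(0.0), 'joint_pos': array([ 1.119,  0.333, -0.065,  1.461,  0.022,  1.35 , -0.088]), 'joint_velocities': array([-0.   , -0.   ,  0.   ,  0.   , -0.   , -0.001, -0.001]), 'tau': array([ 1.0000e-03, -6.2543e+01,  5.0000e-02, -3.9161e+01,  1.6000e-02,
        1.0000e-02,  0.0000e+00]), 'position': array([ 0.26 , -0.568,  0.231]), 'ee_rot': array([-0.691, -0.151,  0.691, -0.15 ]), 'ft_force': array([ 0.173, -0.837,  0.544]), 'torque': array([ 0.033, -0.028, -0.028]), 'grip_width': np.float64(0.998)} 0.0187
[[-0.001  0.416 -0.909]
 [ 0.001 -0.909 -0.416]
 [-1.    -0.001  0.   ]]
scene [-0.33982496  0.39383604  1.08407223]
jaw_handle [260.3 197.2] 0.68 [0.5446 0.0275 0.098 ]
jaw_handle [211.9 220. ] 0.59 [0.5146 0.2078 0.098 ]
jaw_pointer [273.5 198.7] 0.84 [ 0.5446 -0.0215  0.07  ]
mark_line [275.7 203.4] 0.36 [ 0.5214 -0.0191  0.07  ]
spray_cap_top [214.5 217.5] 0.57 [0.4723 0.208  0.154 ]
vice [266.1 228.3] 0.58 [0.4875 0.0319 0.    ]
vice [338.4 177. ] 0.18 [ 0.6093 -0.3294  0.    ]
spray_can [214.9 249.4] 0.74 [0.474  0.2216 0.    ]
top [0.43707811 0.01015729 1.32457835]
jaw_handle [260.5 199.1] 0.56 [0.537  0.0379 0.098 ]
jaw_handle [199.3 223.7] 0.26 [0.4623 0.2242 0.098 ]
jaw_pointer [280.4 200.7] 0.56 [ 0.5341 -0.0237  0.07  ]
mark_line [278.5 212.3] 0.51 [ 0.4978 -0.0176  0.07  ]
spray_cap_top [197.5 221. ] 0.64 [0.469  0.2197 0.154 ]
spray_cap_top [283.1 199.3] 0.18 [ 0.5317 -0.0294  0.154 ]
vice [260.4 218.7] 0.93 [0.4802 0.0406 0.    ]
spray_can [204.7 223.3] 0.84 [0.4656 0.2236 0.    ]
```

Run:
```python
import cv2
a=cv2.imread("pics/scene0.png");b=cv2.imread("pics/top0.png")
cv2.imwrite("pics/sc1.png",cv2.resize(a[130:290,170:390],None,fx=3.6,fy=3.6,interpolation=cv2.INTER_CUBIC))
cv2.imwrite("pics/tp1.png",cv2.resize(b[160:280,160:320],None,fx=5,fy=5,interpolation=cv2.INTER_CUBIC))
```

```text
(no output)
```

View pics/scene0.png

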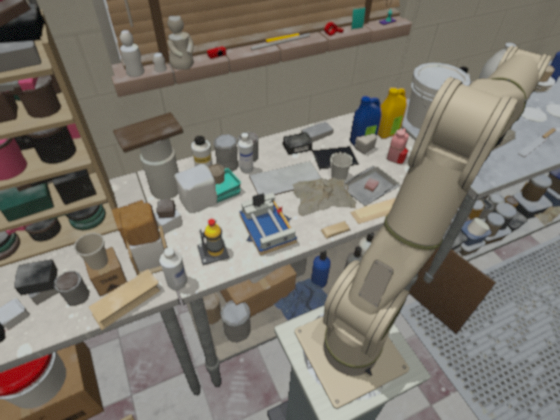

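View pics/sc1.png

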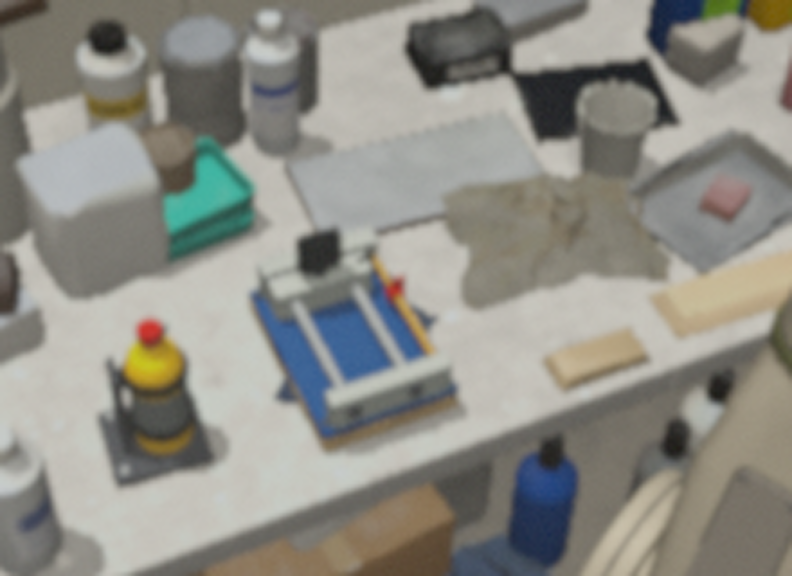

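View pics/tp1.png

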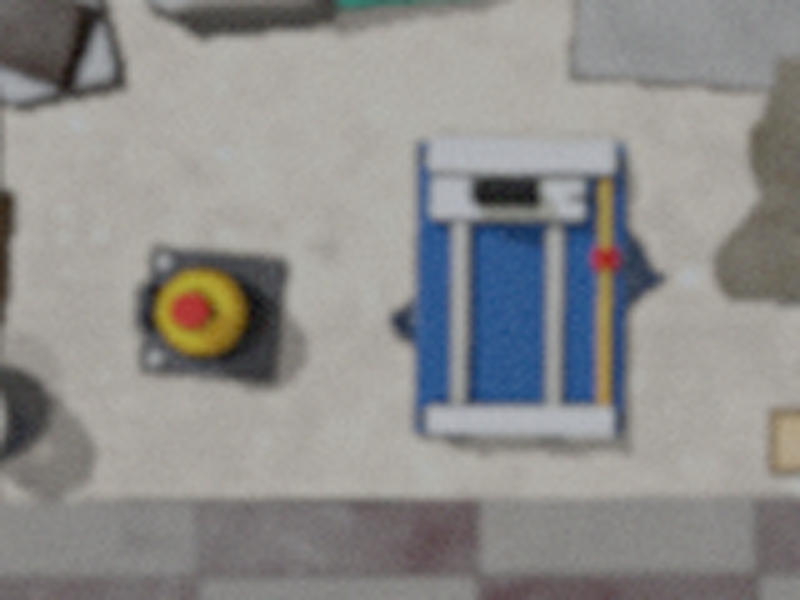

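View pics/top0.png

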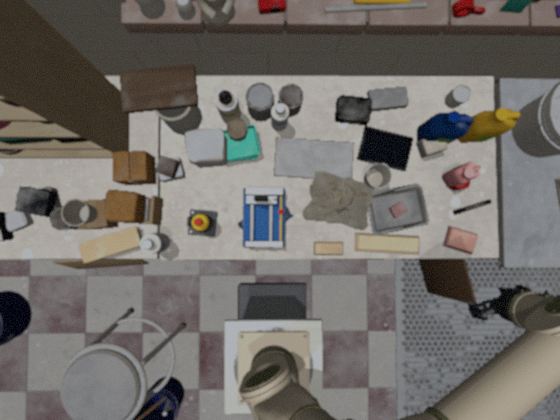

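```bash
cat >> h.py <<'E'
def avg(c,n=6):
    L=[viewer.camera(c) for _ in range(n)]
    return np.mean([l[0].astype(np.float32) for l in L],0), np.median([l[1] for l in L],0)
E
python3 - <<'E'
from h import *
for c in("scene","top"):
    p,d=avg(c); np.savez(f"avg_{c}.npz",p=p,d=d)
    hsv=cv2.cvtColor(p.astype(np.uint8),cv2.COLOR_BGR2HSV)
    red=p[...,2]-np.maximum(p[...,1],p[...,0])
    for nm,z in(("spray_cap_top",.154),("mark_line",.07)):
        r=viewer.spot_point(nm,c)[0]["position"]; x0,y0=int(r[0])-7,int(r[1])-7
        w=np.clip(red[y0:y0+15,x0:x0+15]-40,0,None); ys,xs=np.mgrid[y0:y0+15,x0:x0+15]
        q=np.array([(w*xs).sum(),(w*ys).sum()])/w.sum(); n=(w>0).sum()
        dd=d[int(round(q[1])),int(round(q[0]))]
        print(c,nm,np.round(q,2),n,bp(c,q,z=z).round(4),"depth",bp(c,q,depth=dd).round(4))
    if c=="top":
        m=((hsv[...,0]>100)&(hsv[...,0]<125)&(hsv[...,1]>110)).astype(np.uint8); m[:, :235]=0;m[:,300:]=0;m[:180]=0;m[260:]=0
        pts=np.argwhere(m)[:,::-1].astype(np.float32)
        P=np.array([bp(c,q,z=.03)[:2] for q in pts],np.float32); print(cv2.minAreaRect(P), P.min(0),P.max(0))
        # left edge/right edge per row
        for s in(0,1):
            rows=[y for y in range(192,243) if m[y].sum()>8]
            E=np.array([bp(c,((np.flatnonzero(m[y])[-s]),y),z=.03)[:2] for y in rows]); k=np.polyfit(E[:,0],E[:,1],1);print("edge",k,np.degrees(np.arctan(k[0])),k[0]*.48+k[1])
    print("f",viewer.camera_model(c)["camera_matrix"])
t=np.load("avg_top.npz")["p"].astype(np.uint8)
cv2.imwrite("pics/tp2.png",cv2.resize(t[180:225,240:300],None,fx=13,fy=13,interpolation=cv2.INTER_CUBIC))
t=np.load("avg_scene.npz")["p"].astype(np.uint8)
cv2.imwrite("pics/sc2.png",cv2.resize(t[180:225,240:300],None,fx=13,fy=13,interpolation=cv2.INTER_CUBIC))
print(monitor.get_obs()["clock"])
E
```

```text
scene spray_cap_top [211.07 221.6 ] 51 [0.461  0.2227 0.154 ] depth [0.4617 0.2225 0.1533]
scene mark_line [279.16 209.97] 26 [ 0.4892 -0.017   0.07  ] depth [ 0.4989 -0.0218  0.0581]
f [[409.19642969   0.         278.34002822]
 [  0.         409.19642969 206.00457233]
 [  0.           0.           1.        ]]
top spray_cap_top [197.59 221.67] 54 [0.4671 0.2194 0.154 ] depth [0.4671 0.2195 0.1535]
top mark_line [280.64 211.28] 22 [ 0.5009 -0.0243  0.07  ] depth [ 0.5015 -0.0246  0.059 ]
((0.4831486940383911, 0.0313866101205349), (0.1351832151412964, 0.14500296115875244), 89.74836730957031) [ 0.41041407 -0.03648141] [0.55592    0.09909858]
edge [-0.00671941  0.09637376] -0.38498777526325334 0.09314844202553238
edge [ 0.0878562  -0.07166689] 5.020897503252084 -0.02949591370930949
f [[401.69433471   0.         277.03894344]
 [  0.         401.69433471 214.00639634]
 [  0.           0.           1.        ]]
1.5
```

View pics/tp2.png

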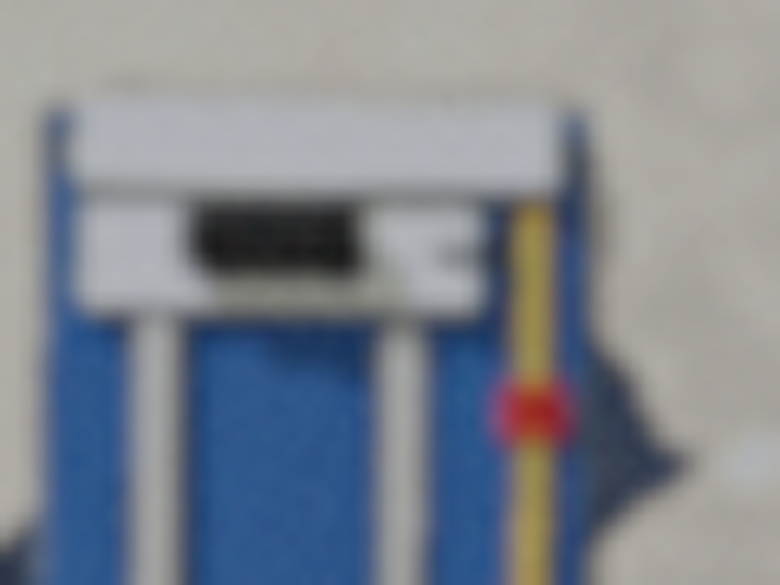

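View pics/sc2.png

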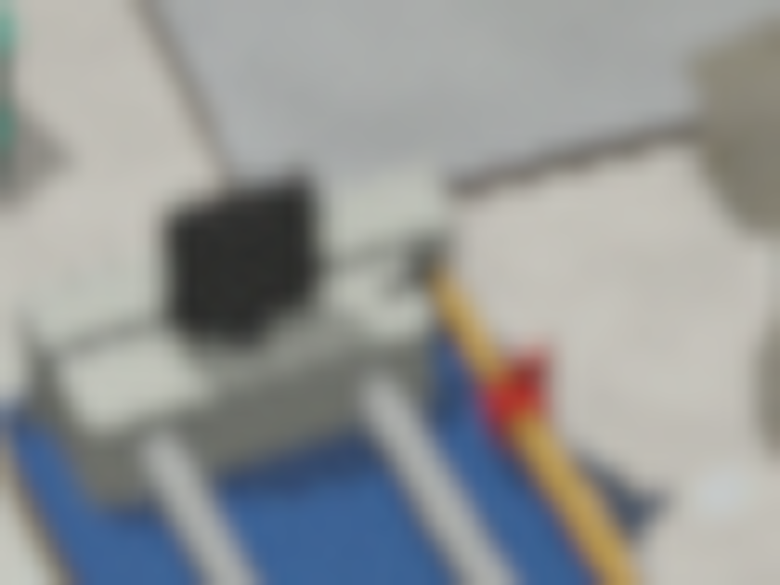

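Run:
```python
from h import *
p=np.load("avg_top.npz")["p"]
g=p.mean(2)
for c0,c1 in((273,274),(275,276),(277,278)): print(c0,np.round(g[193:206,c0:c1+1].mean(1)))
red=np.clip(p[...,2]-np.maximum(p[...,1],p[...,0]),0,None)
print(np.round(red[205:218,276:286]).astype(int))
hd=(g<70).astype(np.uint8); hd[:, :252]=0; hd[:,271:]=0; hd[:190]=0; hd[206:]=0
ys,xs=np.nonzero(hd); print("handle px",xs.min(),xs.max(),ys.min(),ys.max(),xs.mean(),ys.mean())
for z in(.12,.11): print(bp("top",(xs.mean(),ys.mean()),z=z))
print(np.round(g[193:206,256:266].mean(1)))
d=np.load("avg_top.npz")["d"]
for q in [(261,198),(264,199),(258,199)]: print(bp("top",q,depth=d[q[1],q[0]]))
```

```text
273 [172. 148. 136. 159. 174. 167. 155. 162. 178. 175. 150. 102.  71.]
275 [173. 147. 125. 143. 157. 145. 125. 135. 156. 160. 135.  94.  66.]
277 [174. 147. 101.  82.  87.  79.  70.  75.  85.  88.  81.  71.  69.]
[[  0   0   0   9  15  16   8   0   0   0]
 [  0   0   0   9  14  15   7   0   0   0]
 [  0   0   0   6  12  14  10   0   0   0]
 [  0   0   0  13  22  23  20   0   0   0]
 [  0   0   0  42  51  52  54   0   0   0]
 [  0   0   9  70  88  88  80  25   0   0]
 [  0   0  20  84 108 109  94  42   0   0]
 [  0   0  20  82 103 103  93  48   0   0]
 [  0   0   0  61  73  73  73  26   0   0]
 [  0   0   0  23  34  34  31   0   0   0]
 [  0   0   0   2  15  16  10   0   0   0]
 [  0   0   0   0  13  14   6   0   0   0]
 [  0   0   0   0  15  14   8   0   0   0]]
handle px 255 267 196 205 260.8333333333333 199.27777777777777
[0.53466632 0.03642326 0.12      ]
[0.53547647 0.03664131 0.11      ]
[174. 146.  95.  52.  38.  35.  32.  53.  98. 126. 118.  86.  65.]
[0.53860867 0.03593928 0.11889099]
[0.53548302 0.02691027 0.11999893]
[0.53568485 0.0449874  0.11799887]
```

Call:
send_rows([
  [-10, -19, -35],
  [-20, -38, -70],
  [-29, -57, -105],
  [-29, -76, -140],
  [-29, -95, -175],
], grip=[255, 255, 255, 255, 255], twist=[-7, -14, -21, -28, -35], newtons=40)

```text
clock: 1.92
position: [0.3806, -0.4079, 0.2612]
ee_rot: [0.613, 0.352, -0.613, 0.354]
ft_force: [0.6, -0.8, 1.0]
grip_width: 0.295
```

```bash
cat > g.py <<'E'
from h import *
import sys
o=monitor.get_obs(); M=R_.from_quat(o["ee_rot"]).as_matrix()
T=np.array([float(v) for v in sys.argv[1:4]])
print("t",o["clock"],"pos",o["position"].round(4),"yaw_y",np.degrees(np.arctan2(M[1,1],M[0,1])).round(2),"down",M[:,0].round(4),"F",o["ft_force"].round(2),"g",o["grip_width"])
print("offset mm",(M.T@(T-o["position"])*1000).round(1))
E
python3 g.py .5 -.1 .26
```

```text
t 1.9167 pos [ 0.3806 -0.4079  0.2612] yaw_y -30.1 down [ 0.001  -0.0014 -1.    ] F [ 0.61 -0.76  0.96] g 0.29451614131225023
offset mm [   0.9  -51.1 -326.2]
```

Call:
send_rows([
  [0, -6, -40],
  [0, -12, -80],
  [0, -18, -120],
  [0, -24, -160],
  [0, -30, -200],
], grip=[255, 255, 255, 255, 255], twist=[-7, -14, -21, -28, -30.4])

```text
clock: 2.33
position: [0.4553, -0.2198, 0.2606]
ee_rot: [0.498, 0.501, -0.498, 0.502]
ft_force: [0.9, 0.3, -0.7]
grip_width: -0.0
```

```bash
python3 g.py .467 .22 .24
```

```text
t 2.3333 pos [ 0.4553 -0.2198  0.2606] yaw_y 0.38 down [ 5.e-04 -7.e-04 -1.e+00] F [ 0.87  0.3  -0.66] g -8.028396580154306e-05
offset mm [  20.3   14.6 -439.7]
```

Call:
send_rows([
  [0, 2, -41],
  [0, 4, -82],
  [0, 6, -123],
  [0, 8, -164],
  [0, 10, -205],
], grip=[255, 255, 255, 255, 255], twist=[0, 0, 0, 0, 0])

```text
clock: 2.75
position: [0.4648, -0.0147, 0.2606]
ee_rot: [0.5, 0.499, -0.5, 0.5]
ft_force: [0.9, -0.8, -0.6]
grip_width: -0.0
```

Call:
send_rows([
  [0, 0, -41],
  [0, 1, -82],
  [0, 2, -123],
  [0, 3, -164],
  [5, 4, -205],
], grip=[255, 255, 255, 255, 255], twist=[0, 0, 0, 0, 0])

```text
clock: 3.17
position: [0.4693, 0.1904, 0.2565]
ee_rot: [0.501, 0.499, -0.5, 0.5]
ft_force: [0.5, 0.1, 0.2]
grip_width: 0.002
```

```bash
python3 g.py .467 .22 .17
```

```text
t 3.1667 pos [0.4693 0.1904 0.2565] yaw_y -0.07 down [ 0.0027  0.     -1.    ] F [0.49 0.08 0.18] g 0.0020127521129833016
offset mm [ 86.5  -2.6 -29.6]
```

Call:
send_rows([
  [20, -2, -29],
  [50, -2, -29],
  [78, -2, -29],
  [87, -2, -29],
  [87, -2, -29],
], grip=[255, 255, 255, 255, 255], twist=[0, 0, 0, 0, 0])

```text
clock: 3.58
position: [0.4661, 0.2166, 0.1665]
ee_rot: [-0.499, -0.5, 0.501, -0.499]
ft_force: [0.1, 0.3, 0.9]
grip_width: -0.003
```

```bash
python3 g.py .467 .22 .154
python3 - <<'E'
from h import *
p,d=viewer.camera("scene"); cv2.imwrite("pics/sc3.png",cv2.resize(p[130:290,150:320],None,fx=3.6,fy=3.6,interpolation=cv2.INTER_CUBIC))
print(proj("scene",monitor.get_obs()["position"]))
E
```

```text
t 3.5833 pos [0.4661 0.2166 0.1665] yaw_y -0.03 down [-0.0037 -0.0012 -1.    ] F [0.05 0.27 0.9 ] g -0.0029781317373925678
offset mm [12.4  0.9 -3.4]
[211.73683441 216.44881911]
```

View pics/sc3.png

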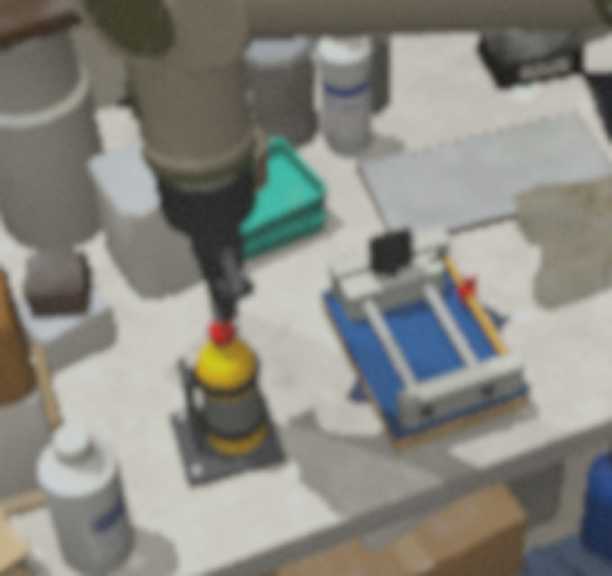

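The fingertips (about px 213,216) stand over the red cap (212,221). Now I press slowly.

Call:
send_rows([
  [6, 1, -2],
  [12, 1, -2],
  [15, 1, -2],
  [16, 1, -2],
  [16, 1, -2],
], grip=[255, 255, 255, 255, 255], twist=[0, 0, 0, 0, 0])

```text
clock: 4.05
position: [0.4687, 0.2193, 0.1527]
ee_rot: [0.5, 0.5, -0.5, 0.5]
ft_force: [-0.2, -0.5, 2.0]
grip_width: 0.0
```

```bash
python3 g.py .467 .22 .149; python3 g.py .467 .22 .149|head -1
```

```text
t 4.05 pos [0.4687 0.2193 0.1527] yaw_y -0.05 down [ 1.e-03  1.e-04 -1.e+00] F [-0.23 -0.47  2.03] g 7.910259300823882e-05
offset mm [ 3.7 -1.7 -0.7]
t 4.05 pos [0.4687 0.2193 0.1527] yaw_y -0.05 down [ 1.e-03  1.e-04 -1.e+00] F [-0.23 -0.47  2.03] g 7.910259300823882e-05
```

Call:
send_rows([
  [2, 0, 0],
  [4, 0, 0],
  [4.5, 0, 0],
  [4.5, 0, 0],
  [4.5, 0, 0],
], grip=[255, 255, 255, 255, 255], twist=[0, 0, 0, 0, 0])

```text
clock: 4.47
position: [0.4687, 0.2193, 0.1482]
ee_rot: [0.5, 0.5, -0.5, 0.5]
ft_force: [1.6, -0.5, 4.9]
grip_width: -0.003
```

```bash
python3 g.py .467 .22 .149
```

```text
t 4.4667 pos [0.4687 0.2193 0.1482] yaw_y -0.04 down [ 0.001  0.    -1.   ] F [ 1.59 -0.48  4.88] g -0.0026161322652924687
offset mm [-0.8 -1.7 -0.7]
```

Call:
send_rows([
  [0.5, 0, 0],
  [0.5, 0, 0],
  [0.5, 0, 0],
  [0.5, 0, 0],
  [0.5, 0, 0],
], grip=[255, 255, 255, 255, 255], twist=[0, 0, 0, 0, 0])

```text
clock: 4.88
position: [0.4687, 0.2194, 0.1481]
ee_rot: [0.5, 0.499, -0.5, 0.5]
ft_force: [-0.1, -2.4, 9.7]
grip_width: 0.004
```

Call:
send_rows([
  [-8, 0, 0],
  [-20, 0, 0],
  [-50, 0, 0],
  [-70, 0, 0],
  [-80, 0, 0],
], grip=[255, 255, 255, 255, 255], twist=[0, 0, 0, 0, 0])

```text
clock: 5.3
position: [0.4686, 0.2202, 0.2304]
ee_rot: [0.501, 0.5, -0.499, 0.5]
ft_force: [-0.4, 0.1, -0.0]
grip_width: -0.003
```

```bash
python3 g.py .5385 .0365 .2
```

```text
t 5.3 pos [0.4686 0.2202 0.2304] yaw_y 0.0 down [ 2.6e-03  9.0e-04 -1.0e+00] F [-0.35  0.08 -0.  ] g -0.002868164114150618
offset mm [ 30.4  69.8 183.7]
```

Call:
send_rows([
  [0, 14, 37],
  [0, 28, 74],
  [0, 42, 111],
  [0, 56, 148],
  [0, 70, 184],
], grip=[110, 110, 110, 110, 110], twist=[0, 0, 0, 0, 0])

```text
clock: 5.72
position: [0.5381, 0.0333, 0.2273]
ee_rot: [-0.5, -0.5, 0.5, -0.5]
ft_force: [0.1, -0.5, 0.2]
grip_width: 0.569
```

```bash
python3 g.py .5385 .0365 .083;python3 - <<'E'
from h import *
p,d=viewer.camera("scene"); cv2.imwrite("pics/sc4.png",cv2.resize(p[130:290,150:320],None,fx=3.6,fy=3.6,interpolation=cv2.INTER_CUBIC))
p,d=viewer.camera("top"); cv2.imwrite("pics/tp4.png",cv2.resize(p[160:260,180:340],None,fx=4.5,fy=4.5,interpolation=cv2.INTER_CUBIC))
E
```

```text
t 5.7167 pos [0.5381 0.0333 0.2273] yaw_y -0.03 down [-4.e-04 -5.e-04 -1.e+00] F [ 0.11 -0.51  0.17] g 0.5688482715740042
offset mm [144.3   0.5  -3.3]
```

View pics/sc4.png

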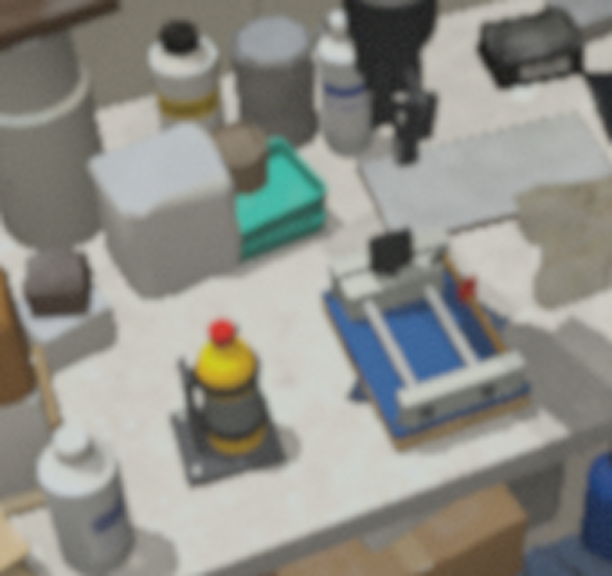

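View pics/tp4.png

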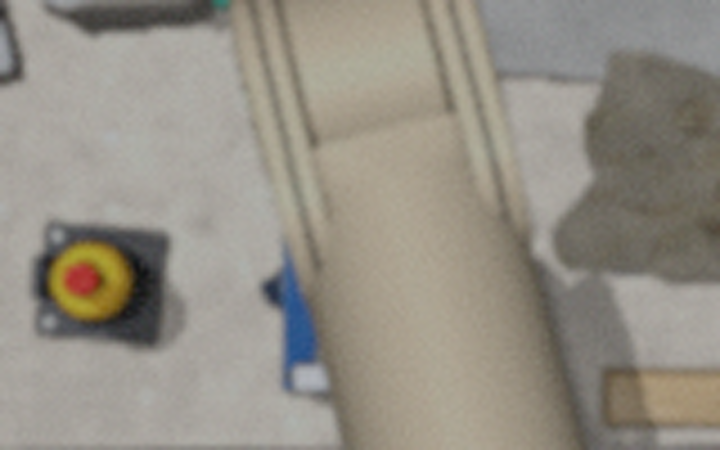

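Call:
send_rows([
  [35, 0, 0],
  [70, 0, 0],
  [100, 0, 0],
  [125, 0, 0],
  [144, 0, 0],
], grip=[110, 110, 110, 110, 110], twist=[0, 0, 0, 0, 0])

```text
clock: 6.23
position: [0.5366, 0.0355, 0.0808]
ee_rot: [-0.499, -0.501, 0.501, -0.499]
ft_force: [0.8, -0.5, -0.6]
grip_width: 0.569
```

```bash
python3 g.py .5385 .0365 .083;python3 - <<'E'
from h import *
p,d=avg("scene",5); p=p.astype(np.uint8); np.savez("closed_scene.npz",p=p);cv2.imwrite("pics/sc5.png",cv2.resize(p[170:240,230:310],None,fx=8,fy=8,interpolation=cv2.INTER_CUBIC))
E
```

```text
t 6.2333 pos [0.5366 0.0355 0.0808] yaw_y -0.02 down [-3.e-03  2.e-04 -1.e+00] F [ 0.8  -0.54 -0.61] g 0.5692375446079163
offset mm [-2.2  1.9 -1. ]
```

View pics/sc5.png

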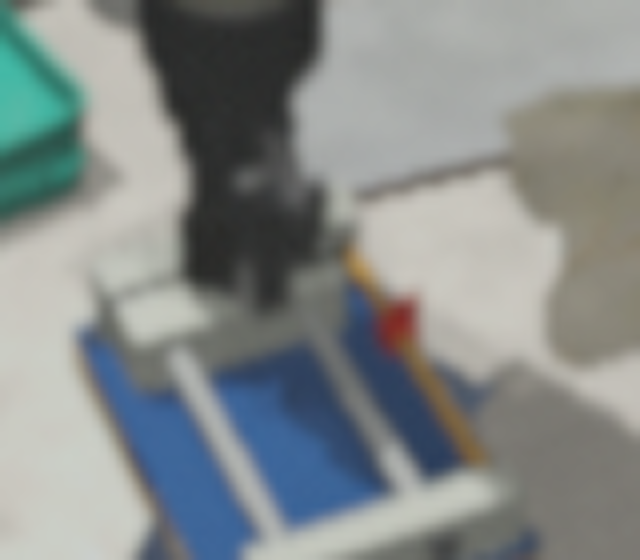

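Call:
send_rows([
  [-1, 1, -1],
  [-1, 1, -1],
  [-1, 1, -1],
  [-1, 1, -1],
  [-1, 1, -1],
], grip=[255, 255, 255, 255, 255], twist=[0, 0, 0, 0, 0], newtons=60)

```text
clock: 6.9
position: [0.5406, 0.0365, 0.0857]
ee_rot: [0.501, 0.499, -0.499, 0.5]
ft_force: [3.7, 0.4, 6.3]
grip_width: 0.185
```

Call:
send_rows([
  [0, 0, 0],
  [0, 0, 0],
  [0, 0, 0],
  [0, 0, 0],
  [0, 0, 0],
], grip=[255, 255, 255, 255, 255], twist=[0, 0, 0, 0, 0])

```text
clock: 7.32
position: [0.5406, 0.0365, 0.0857]
ee_rot: [0.501, 0.499, -0.499, 0.5]
ft_force: [3.1, 0.7, 6.3]
grip_width: 0.179
```

```bash
python3 g.py .5385 .0365 .083;python3 - <<'E'
from h import *
p,d=avg("scene",5); p=p.astype(np.uint8); np.savez("grip_scene.npz",p=p);cv2.imwrite("pics/sc6.png",cv2.resize(p[170:240,230:310],None,fx=8,fy=8,interpolation=cv2.INTER_CUBIC))
E
python3 g.py .5385 .0365 .083
```

```text
t 7.3167 pos [0.5406 0.0365 0.0857] yaw_y -0.07 down [ 3.3e-03  3.0e-04 -1.0e+00] F [3.06 0.69 6.3 ] g 0.17871098340277025
offset mm [ 2.7 -2.1 -0. ]
t 7.5667 pos [0.5406 0.0365 0.0857] yaw_y -0.07 down [ 3.4e-03  2.0e-04 -1.0e+00] F [3.34 1.12 7.  ] g 0.1783716361430222
offset mm [ 2.7 -2.2 -0. ]
```

View pics/sc6.png

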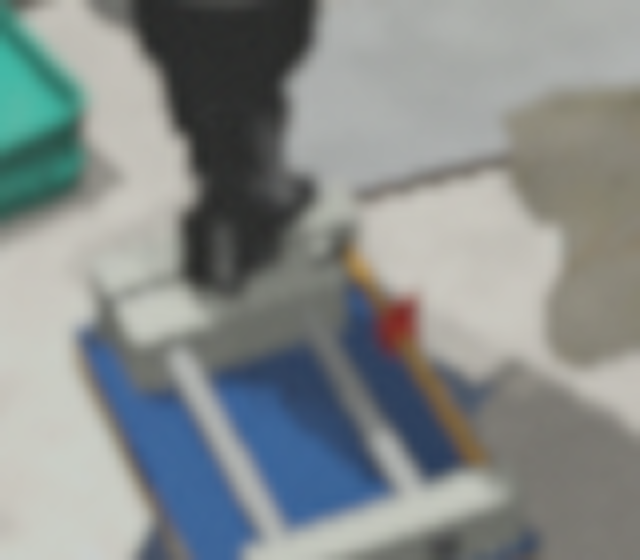

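Call:
send_rows([
  [0, -6, 0],
  [0, -13, 0],
  [0, -21, 0],
  [0, -28, 0],
  [0, -32, 0],
], grip=[255, 255, 255, 255, 255], twist=[0, 0, 0, 0, 0])

```text
clock: 7.98
position: [0.5088, 0.0369, 0.0857]
ee_rot: [0.502, 0.499, -0.499, 0.501]
ft_force: [9.4, 2.8, 1.8]
grip_width: 0.178
```

Call:
send_rows([
  [0, 0, 0],
  [0, 0, 0],
  [0, 0, 0],
  [0, 0, 0],
  [0, 0, 0],
], grip=[255, 255, 255, 255, 255], twist=[0, 0, 0, 0, 0])

```text
clock: 8.4
position: [0.5092, 0.0369, 0.0857]
ee_rot: [0.502, 0.499, -0.499, 0.501]
ft_force: [7.3, 2.4, 3.1]
grip_width: 0.178
```

```bash
python3 g.py .5025 .0365 .083;python3 - <<'E'
from h import *
p,d=avg("scene",6); np.savez("o1_scene.npz",p=p);p=p.astype(np.uint8); cv2.imwrite("pics/sc7.png",cv2.resize(p[185:225,250:300],None,fx=14,fy=14,interpolation=cv2.INTER_CUBIC))
for n in("jaw_pointer","mark_line"):
  for r in viewer.spot_point(n,"scene")[:2]: print(n,np.round(r["position"],1),r["score"],bp("scene",r["position"],z=.07).round(4))
p,d=viewer.camera("top"); cv2.imwrite("pics/tp7.png",cv2.resize(p[160:260,180:340],None,fx=4.5,fy=4.5,interpolation=cv2.INTER_CUBIC))
E
```

```text
t 8.4 pos [0.5092 0.0369 0.0857] yaw_y -0.06 down [ 4.7e-03  9.0e-04 -1.0e+00] F [7.26 2.38 3.12] g 0.17808465870364207
offset mm [ 2.7 -6.7  0.4]
jaw_pointer [277.  205.9] 0.76 [ 0.509  -0.0182  0.07  ]
jaw_pointer [262.8 202.5] 0.71 [0.5432 0.0193 0.07  ]
mark_line [276.9 207.4] 0.53 [ 0.5029 -0.015   0.07  ]
```

View pics/sc7.png

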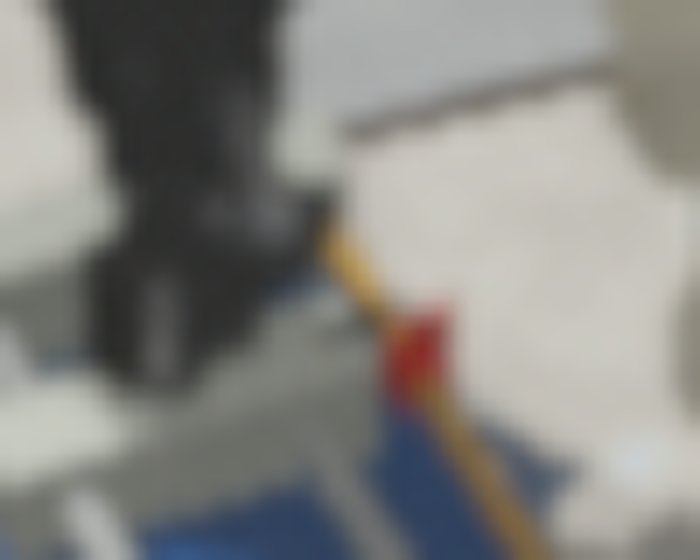

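View pics/tp7.png

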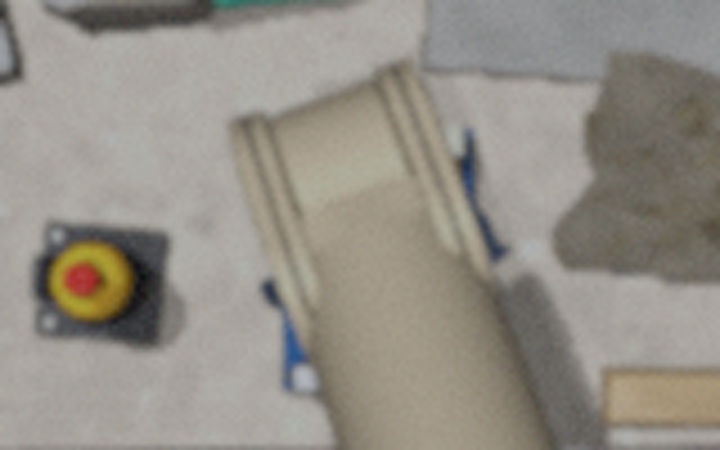

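Call:
send_rows([
  [0, -1, 0],
  [0, -3, 0],
  [0, -4, 0],
  [0, -5.5, 0],
  [0, -5.5, 0],
], grip=[255, 255, 255, 255, 255], twist=[0, 0, 0, 0, 0])

```text
clock: 9.27
position: [0.5037, 0.0369, 0.0857]
ee_rot: [0.502, 0.499, -0.499, 0.501]
ft_force: [7.6, 3.1, 2.1]
grip_width: 0.178
```

```bash
python3 g.py .5025 .0365 .083;python3 - <<'E'
from h import *
p,d=avg("scene",8); np.savez("o2_scene.npz",p=p);p=p.astype(np.uint8); cv2.imwrite("pics/sc8.png",cv2.resize(p[195:220,262:292],None,fx=24,fy=24,interpolation=cv2.INTER_CUBIC))
for i in range(3):
 for n in("jaw_pointer","mark_line"):
  for r in viewer.spot_point(n,"scene")[:1]: print(n,np.round(r["position"],1),r["score"],bp("scene",r["position"],z=.07).round(4))
 viewer.camera("scene")
for X in((.5009,-.0205,.07),(.5009,-.0105,.07),(.5009,-.0305,.07),(.5009,-.0205,.06)): print(proj("scene",X))
E
python3 g.py .5025 .0365 .083
```

```text
t 9.2667 pos [0.5037 0.0369 0.0857] yaw_y -0.06 down [ 0.005  0.001 -1.   ] F [7.65 3.12 2.14] g 0.17782865530374067
offset mm [ 2.7 -1.3  0.4]
jaw_pointer [276.8 205.7] 0.87 [ 0.5102 -0.018   0.07  ]
mark_line [273.1 205.3] 0.4 [ 0.517  -0.0073  0.07  ]
jaw_pointer [277.3 207. ] 0.66 [ 0.504 -0.017  0.07 ]
mark_line [264.  207.3] 0.73 [0.5211 0.0245 0.07  ]
jaw_pointer [279.9 203.8] 0.79 [ 0.5139 -0.0314  0.07  ]
mark_line [276.3 206.6] 0.48 [ 0.5071 -0.0147  0.07  ]
[278.62322988 207.31225854]
[275.93397902 208.20301741]
[281.30080628 206.42536661]
[278.56842251 209.31227012]
t 10.1167 pos [0.5039 0.0369 0.0857] yaw_y -0.06 down [ 0.005  0.001 -1.   ] F [6.52 1.4  3.39] g 0.1854978508537513
offset mm [ 2.7 -1.4  0.4]
```

View pics/sc8.png

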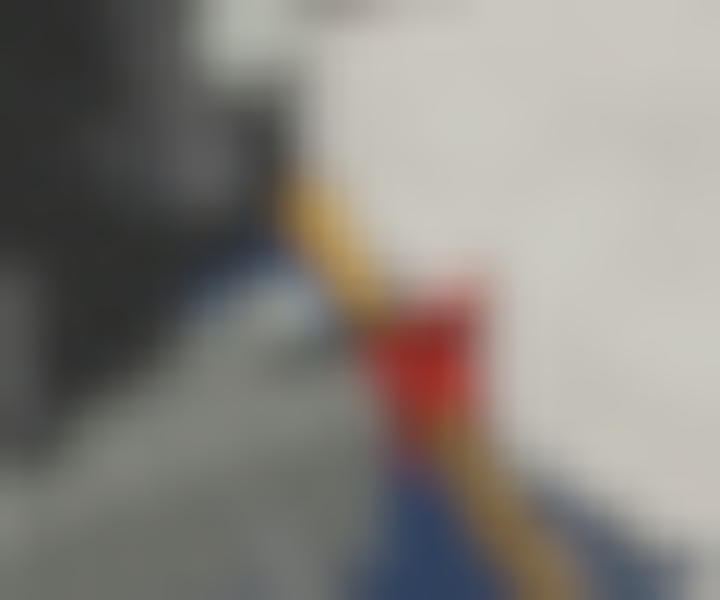

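Run:
```python
from h import *
L=lambda f:cv2.cvtColor(np.load(f)["p"].astype(np.float32),cv2.COLOR_BGR2GRAY)
a,c,g,o1,o2=[L(f) for f in("avg_scene.npz","closed_scene.npz","grip_scene.npz","o1_scene.npz","o2_scene.npz")]
mv=proj("scene",(.53,.08,.067))-proj("scene",(.54,.08,.067)); print("px per 10mm open",mv)
def ecc(A,B,x0,y0,w,h,init):
    W=np.float32([[1,0,init[0]],[0,1,init[1]]])
    t=A[y0:y0+h,x0:x0+w]; M=np.float32([[1,0,init[0]+x0],[0,1,init[1]+y0]])
    try: r,M=cv2.findTransformECC(t,B,M,cv2.MOTION_TRANSLATION,(3,200,1e-6)); return r,M[0,2]-x0,M[1,2]-y0
    except cv2.error as e: return None
print("jaw left corner proj",proj("scene",(.54,.085,.067)),proj("scene",(.525,.085,.067)))
for roi in((242,206,14,12),(241,205,12,14)):
    for nm,A,B,i in(("a->c",a,c,0),("c->g",c,g,0),("a->g",a,g,0),("g->o1",g,o1,3.14),("g->o2",g,o2,3.68),("o1->o2",o1,o2,.54)):
        r=ecc(A,B,*roi,mv*i); 
        if r: print(roi,nm,np.round(r,3),"mm open",round(float(np.dot(r[1:],mv)/np.dot(mv,mv)*10),2))
print("static vice ref", [np.round(ecc(x,y,258,228,30,14,(0,0)),3) for x,y in((a,g),(g,o2))])
```

```text
px per 10mm open [1.12269238 2.00983475]
jaw left corner proj [245.25065839 209.53177239] [246.93103978 212.55959156]
(242, 206, 14, 12) a->c [ 0.983 -0.042  0.331] mm open 1.17
(242, 206, 14, 12) c->g [ 0.985 -0.022  0.292] mm open 1.06
(242, 206, 14, 12) a->g [ 0.984 -0.028  0.311] mm open 1.12
(242, 206, 14, 12) g->o1 [0.969 3.443 6.839] mm open 33.23
(242, 206, 14, 12) g->o2 [0.965 4.141 8.018] mm open 39.18
(242, 206, 14, 12) o1->o2 [0.986 0.518 0.94 ] mm open 4.66
(241, 205, 12, 14) a->c [0.982 0.221 0.195] mm open 1.21
(241, 205, 12, 14) c->g [0.984 0.273 0.157] mm open 1.17
(241, 205, 12, 14) a->g [0.983 0.228 0.177] mm open 1.15
(241, 205, 12, 14) g->o1 [0.912 3.861 7.019] mm open 34.8
(241, 205, 12, 14) g->o2 [0.902 4.605 8.272] mm open 41.12
(241, 205, 12, 14) o1->o2 [0.978 0.636 0.605] mm open 3.64
static vice ref [array([ 0.988, -0.053,  0.051]), array([ 0.948, -0.096,  0.236])]
```

```bash
cat > rect.py <<'E'
from h import *
import sys
n=sys.argv[1]
p,d=avg("scene",30); np.savez(n+".npz",p=p)
def rect(p,cam="scene",z=.07):
    xs=np.arange(.535,.475,-.0005); ys=np.arange(.02,-.05,-.0005)
    Q=np.array([[proj(cam,(x,y,z)) for y in ys] for x in xs],np.float32)
    return xs,ys,cv2.remap(p.astype(np.float32),Q[...,0],Q[...,1],cv2.INTER_CUBIC)
xs,ys,r=rect(p)
r=np.clip(r,0,255)
big=cv2.resize(r.astype(np.uint8),None,fx=5,fy=4,interpolation=cv2.INTER_CUBIC)
for i in range(0,len(xs),20):
    cv2.putText(big,"%.3f"%xs[i],(0,i*4+10),0,.35,(255,255,255),1); cv2.line(big,(0,i*4),(12,i*4),(0,255,0),1)
cv2.imwrite(f"pics/{n}.png",big)
red=np.clip(r[...,2]-np.maximum(r[...,1],r[...,0]),0,None); g=r.mean(2)
for y in(.0,-.004,-.008,-.010,-.012,-.014,-.016,-.018,-.02,-.022,-.024,-.026,-.028,-.03):
    j=np.argmin(abs(ys-y)); print("y",y,"gray",g[40:100:4,j].round().astype(int),"red",red[40:100:4,j].round().astype(int))
print(xs[40:100:4].round(4))
E
python3 rect.py r1
```

```text
Traceback (most recent call last):
  File "rect.py", line 9, in <module>
    xs,ys,r=rect(p)
            ~~~~^^^
  File "rect.py", line 7, in rect
    Q=np.array([[proj(cam,(x,y,z)) for y in ys] for x in xs],np.float32)
                 ~~~~^^^^^^^^^^^^^
  File "h.py", line 11, in proj
    m=viewer.camera_model(cam);p=np.array(m["camera_matrix"])@(np.array(m["R"])@np.array(X)+np.array(m["t"]));return p[:2]/p[2]
ValueError: time passes only in moves, steps and waits
```

```bash
python3 - <<'E'
s=open("h.py").read().replace("m=viewer.camera_model(cam)","m=cm(cam)")
s=s.replace("def bp","import functools\n@functools.lru_cache(None)\ndef cm(c): return viewer.camera_model(c)\ndef bp",1)
open("h.py","w").write(s)
t=open("rect.py").read().replace('p,d=avg("scene",30); np.savez(n+".npz",p=p)','import os\nif not os.path.exists(n+".npz"):\n    p,d=avg("scene",30); np.savez(n+".npz",p=p)\np=np.load(n+".npz")["p"]')
open("rect.py","w").write(t)
E
python3 rect.py r1
```

```text
y 0.0 gray [ 90 103 119 129 133 131 124 115 110 110 113 119 123 124 122] red [0 0 0 0 0 0 0 0 0 0 0 0 0 0 0]
y -0.004 gray [ 96 115 129 139 141 135 124 111 104 105 110 117 121 123 122] red [0 0 0 0 0 0 0 0 0 0 0 0 0 0 0]
y -0.008 gray [103 116 126 132 130 123 111 100  96  98 103 109 113 112 110] red [ 0  0  0  0  0  0  0  0  4  8 15 20 22 22 22]
y -0.01 gray [110 118 123 126 122 113 104  96  91  92  97 101 103 101  99] red [10  8  5  5  5  5  6  9 17 26 33 39 44 47 45]
y -0.012 gray [117 121 124 123 120 111 100  92  88  88  90  91  92  91  88] red [21 20 19 19 18 17 19 23 31 43 56 66 69 70 72]
y -0.014 gray [129 130 130 126 122 113 102  94  86  85  84  84  83  82  82] red [28 28 28 27 27 26 27 32 46 60 74 84 90 92 90]
y -0.016 gray [141 140 140 134 128 120 108  98  89  84  81  78  79  80  81] red [ 29  29  29  28  27  27  31  38  51  68  83  95  99 101 102]
y -0.018 gray [158 154 151 146 138 129 115 105  95  84  80  77  77  80  84] red [ 23  24  24  23  23  24  30  39  53  71  83  94 102 106 105]
y -0.02 gray [169 167 164 159 147 139 128 113 101  88  80  77  78  86  93] red [ 16  16  16  15  18  20  28  41  53  69  82  92 101 101  95]
y -0.022 gray [182 180 173 170 163 151 142 124 109  92  82  83  88  95 105] red [ 8  8  9  9 12 19 26 41 54 69 80 83 85 84 78]
y -0.024 gray [189 188 185 180 175 163 153 136 116 102  92  93 101 115 127] red [ 4  4  4  6 10 19 29 42 56 64 71 70 65 58 51]
y -0.026 gray [195 194 192 188 184 174 160 145 126 113 107 113 125 136 149] red [ 2  2  4  7 11 19 31 42 54 58 58 51 42 36 29]
y -0.028 gray [197 197 197 192 188 180 165 152 136 130 131 136 147 162 171] red [ 2  3  3  7 12 19 30 40 48 47 41 34 26 17 13]
y -0.03 gray [199 198 198 195 189 183 170 160 153 148 153 162 172 178 184] red [ 2  3  3  6 11 17 26 32 35 33 26 17 12  9  7]
[0.515 0.513 0.511 0.509 0.507 0.505 0.503 0.501 0.499 0.497 0.495 0.493
 0.491 0.489 0.487]
```

View pics/r1.png

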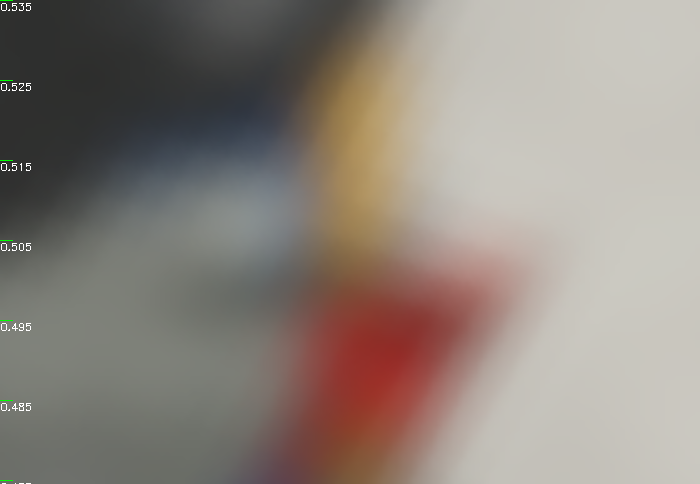

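Run:
```python
from h import *
L=lambda f:cv2.cvtColor(np.load(f)["p"].astype(np.float32),cv2.COLOR_BGR2GRAY)
F={k:L(f) for k,f in dict(a="avg_scene.npz",c="closed_scene.npz",g="grip_scene.npz",o1="o1_scene.npz",o2="o2_scene.npz",r1="r1.npz").items()}
def rect(p,z,x0,x1,y0,y1,s=.001):
    xs=np.arange(x0,x1,s);ys=np.arange(y0,y1,s)
    Q=np.array([[proj("scene",(x,y,z)) for y in ys] for x in xs],np.float32)
    return cv2.remap(p,Q[...,0],Q[...,1],cv2.INTER_CUBIC)
# jaw top plane z=.067; left part y .062..(.0365+.049=.0855); x about .525-.551 closed
def shift(A,B,lo,hi,reg):
    ta=rect(F[A],.067,*reg).ravel(); best=[]
    S=np.arange(lo,hi,.25)
    for s in S:
        tb=rect(F[B],.067,reg[0]-s/1000,reg[1]-s/1000,*reg[2:]).ravel(); best.append(np.corrcoef(ta,tb)[0,1])
    i=int(np.argmax(best)); 
    return S[i],round(best[i],4)
for reg in((.515,.548,.062,.095),(.515,.545,.065,.08)):
  for A,B,lo,hi in(("a","a",-2,2),("a","c",-3,3),("c","g",-3,3),("a","g",-3,3),("g","o1",28,36),("g","r1",33,42),("a","r1",33,42),("c","r1",33,42),("o1","r1",2,8)):
    print(reg,A,B,shift(A,B,lo,hi,reg))
```

```text
(0.515, 0.548, 0.062, 0.095) a a (np.float64(0.0), np.float64(1.0))
(0.515, 0.548, 0.062, 0.095) a c (np.float64(0.0), np.float64(0.9998))
(0.515, 0.548, 0.062, 0.095) c g (np.float64(0.0), np.float64(0.9999))
(0.515, 0.548, 0.062, 0.095) a g (np.float64(0.0), np.float64(0.9999))Traceback (most recent call last):
  File "<stdin>", line 18, in <module>
  File "<stdin>", line 13, in shift
    c = cov(x, y, rowvar, dtype=dtype)
    X = np.concatenate((X, y), axis=0)
ValueError: all the input array dimensions except for the concatenation axis must match exactly, but along dimension 1, the array at index 0 has size 1122 and the array at index 1 has size 1089
```

Run:
```python
from h import *
L=lambda f:cv2.cvtColor(np.load(f)["p"].astype(np.float32),cv2.COLOR_BGR2GRAY)
F={k:L(f) for k,f in dict(a="avg_scene.npz",g="grip_scene.npz",o1="o1_scene.npz",o2="o2_scene.npz",r1="r1.npz").items()}
def rect(p,z,x0,y0,nx,ny,s=.001):
    Q=np.array([[proj("scene",(x0+i*s,y0+j*s,z)) for j in range(ny)] for i in range(nx)],np.float32)
    return cv2.remap(p,Q[...,0],Q[...,1],cv2.INTER_CUBIC)
def shift(A,B,lo,hi,reg,z=.067):
    ta=rect(F[A],z,*reg).ravel(); S=np.arange(lo,hi,.25)
    b=[np.corrcoef(ta,rect(F[B],z,reg[0]-s/1000,*reg[1:]).ravel())[0,1] for s in S]
    i=int(np.argmax(b)); return S[i],round(b[i],4)
for reg in((.515,.062,30,33),(.515,.065,30,15),(.51,.062,25,20)):
  for A,B,lo,hi in(("g","o1",28,36),("g","r1",33,42),("o1","r1",2,8)): print(reg,A,B,shift(A,B,lo,hi,reg))
# top closed image: pointer & mark at z=.07 with sub-pixel
p=np.load("avg_top.npz")["p"]; g=p.mean(2); red=np.clip(p[...,2]-np.maximum(p[...,1],p[...,0])-16,0,None)
for j in(274,275,276,277):
    v=g[196:203,j]; base=np.interp(range(7),[0+1,5],[v[1],v[5]]); w=np.clip(base-v,0,None); print("ptr",j,(w*np.arange(196,203)).sum()/w.sum())
for j in range(278,284):
    w=red[206:217,j]; print("mark",j,(w*np.arange(206,217)).sum()/w.sum() if w.sum() else None)
for r in(199.1,211.2,211.4): print(r,bp("top",(278,r),z=.07))
```

```text
(0.515, 0.062, 30, 33) g o1 (np.float64(31.0), np.float64(0.9885))
(0.515, 0.062, 30, 33) g r1 (np.float64(36.5), np.float64(0.9915))
(0.515, 0.062, 30, 33) o1 r1 (np.float64(5.75), np.float64(0.9729))
(0.515, 0.065, 30, 15) g o1 (np.float64(31.25), np.float64(0.9979))
(0.515, 0.065, 30, 15) g r1 (np.float64(36.75), np.float64(0.9986))
(0.515, 0.065, 30, 15) o1 r1 (np.float64(5.75), np.float64(0.9435))
(0.51, 0.062, 25, 20) g o1 (np.float64(31.25), np.float64(0.9965))
(0.51, 0.062, 25, 20) g r1 (np.float64(36.75), np.float64(0.9977))
(0.51, 0.062, 25, 20) o1 r1 (np.float64(5.25), np.float64(0.9962))
ptr 274 198.62750971633193
ptr 275 198.6113355090393
ptr 276 198.63259228560855
ptr 277 198.68845766984185
mark 278 211.48979513667987
mark 279 211.2728984367686
mark 280 211.25113544931853
mark 281 211.23817286826028
mark 282 211.25263560388112
mark 283 211.5543477893101
199.1 [ 0.53916019 -0.0162237   0.07      ]
211.2 [ 0.50121382 -0.01608207  0.07      ]
211.4 [ 0.50058745 -0.01607974  0.07      ]
```

Call:
send_rows([
  [0, -0.8, 0],
  [0, -0.8, 0],
  [0, -0.8, 0],
  [0, -0.8, 0],
  [0, -0.8, 0],
], grip=[255, 255, 255, 255, 255], twist=[0, 0, 0, 0, 0])

```text
clock: 12.03
position: [0.5031, 0.0369, 0.0857]
ee_rot: [0.502, 0.499, -0.499, 0.501]
ft_force: [7.5, 2.7, 2.0]
grip_width: 0.178
```

```bash
python3 g.py .5025 .0365 .083; python3 rect.py r2 | grep -E "y (-0.004|-0.008|-0.028|-0.03) "
python3 - <<'E'
from h import *
# rider unmoved check
for k in("avg_scene","grip_scene","r1","r2"):
    p=np.load(k+".npz")["p"].astype(float); red=np.clip(p[...,2]-np.maximum(p[...,1],p[...,0])-45,0,None)[202:217,273:288]
    ys,xs=np.mgrid[202:217,273:288]; print(k,(red*xs).sum()/red.sum(),(red*ys).sum()/red.sum())
E
```

```text
t 12.0333 pos [0.5031 0.0369 0.0857] yaw_y -0.06 down [ 0.005   0.0011 -1.    ] F [7.49 2.74 2.03] g 0.17763664381356695
offset mm [ 2.7 -0.6  0.4]
y -0.004 gray [ 91 110 126 138 141 136 125 111 102 101 106 113 118 122 121] red [0 0 0 0 0 0 0 0 0 0 0 0 0 0 0]
y -0.008 gray [ 97 109 120 127 127 121 109  96  90  91  95 102 108 110 110] red [ 0  0  0  0  0  0  0  0  2  4 10 16 18 20 21]
y -0.028 gray [197 197 197 192 188 180 166 152 136 130 131 136 148 163 171] red [ 2  2  3  7 12 19 30 40 48 47 41 34 26 17 13]
y -0.03 gray [199 198 198 195 189 183 170 160 153 148 153 163 172 178 184] red [ 2  3  3  6 11 17 26 32 35 33 26 17 12  9  7]
avg_scene 279.13334918223495 209.99477060782337
grip_scene 279.248502994012 210.00898203592814
r1 279.34727322449623 209.84372695906683
r2 279.43481341328715 209.90526515408865
```

View pics/r2.png

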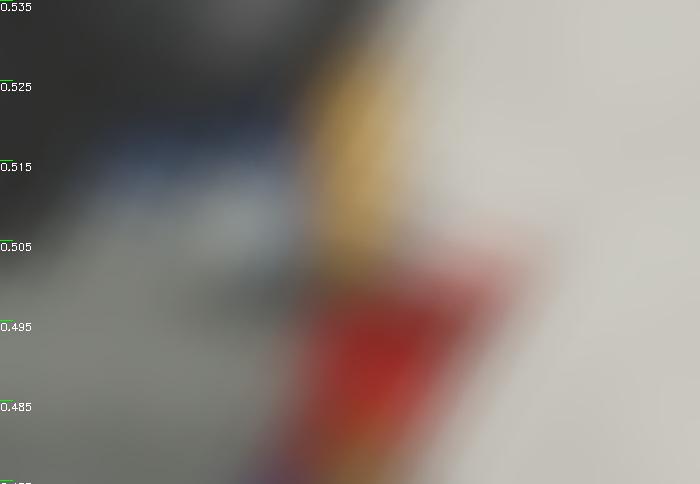

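Run:
```python
from h import *
print(manip.hand_in()); o=monitor.get_obs(); print(o["clock"],o["position"],o["grip_width"])
```

```text
the job is handed in; nothing more can be done
None
the job is handed in; nothing more can be done
```

The spray cap was pressed and released with the jaw shut. I then drew the jaw out to the red mark and handed in at about 13.5 s, still gripping the handle.

- **Spray:** I pressed the cap until it bottomed out, at a TCP height of 0.148 m with about 10 N. The next scene picture showed it up again.
- **Jaw:** I gripped the handle at 60 N with the jaw still shut; images before and after gripping showed no shift. I drew it about 37.5 mm by arm position. At the position 0.8 mm earlier, image tracking agreed with the arm: 36.5–36.75 mm against 36.7 mm. The force at the end was about 7.5 N, against roughly 8.1 N expected from the spring.
- **Alignment:** The two cameras disagree slightly. The top view, taken before the arm blocked it, gave about 37.7–38 mm to the mark, so up to 0.5 mm short. The final scene view has the pointer level with the mark, or up to about 1 mm past it. I stopped between the two, so I expect to be within about 1 mm.
- **Rider:** It showed no clear shift in the scene pictures; its red patch moved by up to 0.3 px, which I put down to shadow and partial hiding by the jaw.
- **Network points:** The trained networks' pointer and mark positions were too noisy for the final alignment, so I used my own image measurements instead.
- **Bystanders:** The arm kept clear of them and they looked unmoved in the pictures I viewed. I did no separate check at the end.

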